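# Put a stripped indicator's parts away in the nest box

### The arm

A 6-joint arm with a two-finger parallel gripper is mounted at the origin on the work surface. World frame = base frame: x ahead of the robot, y to its left, z up, the work surface at z = 0. Lengths are in m, angles in rad, forces in N, time in s.
With the tool pointing down it reaches from about 0.3 to 0.875 m from the base axis. Payload 4.2 kg.
Tool frame: the origin (TCP) lies at the very end of the fingers, on their centre line; the grasp point (between the pads) lies 19 mm behind it; z points along the fingers, y is the line along which they close (so a half turn about z gives the same grasp; the last joint's range is limited). The gripper opens to 85 mm and grips with 20 to 120 N. Pads are 22 mm wide; open, the fingers measure 114 mm over their backs; the gripper's body (76 mm by 85 mm) begins 54 mm behind the grasp point. The pads swing forward as they close: fully open they stand 13 mm farther back than shut.
Start: joints at [1.126, 0.32, 1.565, -0, 1.257, -0.02], TCP at [0.237, 0.524, 0.231] pointing down, gripper open.
Joint ranges: [-3.11, 3.11], [-0.84, 2.01], [0.21, 2.61], [-1.34, 4.49], [0.05, 2.63], [-2.56, 2.56]. Speed limits (rad/s): [2.57, 2.57, 3.14, 3.14, 3.14, 3.14].

### API

Orientations are given as a 3x3 rotation matrix whose columns are the frame's x, y, z axes.
In Python, from workcell import * gives the robot as it stands. The module is installed in compiled form; this text tells all that it offers.
- The arm moves only by the tool apply_moves, never from a script. Its argument "moves" is a list of rows, each an object with "fingers": the opening, from 0 (shut) to 1 (fully open); "travel": the shift along the tool's x, y, z in cm, a list of three; "twist": the turn about the tool's z in degrees. In form: [{"fingers": fingers, "travel": [dx, dy, dz], "twist": twist}, ...]. A call has 1 to 8 rows; each row shifts and turns the commanded pose from where the row before left it, along the tool's axes as they then stand; what a row does not reach is not made up. A row lasts 1/10 s, in which the tool goes at most 50 mm and 8.59 degrees, less where a joint would pass 70% of its speed; a pose out of reach is approached as far as the arm can. A call is refused whole if a number of a shift passes 5 or a number of a turn 8.59, either way. A call with a gripper value outside its range is refused whole. The fingers move at their own pace and stop on an object; "grip_force" is the grip in N (left out, the last holds). Time passes only in rows, so rows that do not move let the fingers close. It gives the time, the measured TCP pose, the force, the opening and the grip force at its end, in the units of the state.
- observe(): the state, without advancing time (a new reading comes with each control period).
- snapshot(name): name is "scene" or "top" or "wrist"; returns the picture (480x640x3 uint8, red, green, blue); there is no depth.
- camera_model(name): a dict with "camera_matrix" (3x3 intrinsics, pixels), "R" (3x3) and "t" (3): a world point X has camera coordinates R X + t; the wrist camera has in their place "T_tool_cam" (4x4, takes a point from camera to tool coordinates, whose origin is the TCP and whose axes are the flange's). Camera axes: x right, y down, z forward; pixel columns grow to the right and rows downward; lengths in m; the calibration is good to about 2 mm. A picture is of the moment at which its call begins: read the wrist's pose just before it. camera_model takes no time and is no camera call.
- finish_job(): hands the job in; it is judged then, once.
The state is a dict: "t": time; "joint_pos": joint angles; "qd": joint speeds; "joint_efforts": joint torques, N m; "tcp_pos": TCP position; "tool_rot": TCP orientation; "force": force on the tool from outside, world axes, zero at the start; "wrist_torque": the same for the moment, N m; "width": finger opening in m; "gripper_force": force on a finger pad.
Only numpy, scipy, OpenCV 4.12 (cv2) and the standard library are available. Lean on these libraries where they do the work, as an engineer would, in place of code of your own. Each camera call takes 0.05 s, during which the arm holds its last target. There are 200 camera calls.

### The job

Slide the nest box's clear dust cover open, then drop the three stripped parts - the brass capsule, the toothed nylon gear and the oblong steel block - each into the pocket cut to its own shape and size. Slide the cover fully shut again, and do not shift the indicator or the bourdon tube, or let a part fall from height.

Things in the scene. Friction and masses are not known exactly. Their poses are not given: they have to be found in the camera images.
- nest_box: Low grey metal box fixed to the bench, 176 mm along its x, 240 mm along y; origin at the centre of its underside. Three pocket inserts in a row along y, 74 mm apart, at x = -44 mm (towards the robot); behind them a flat deck over which the cover parks. Side rails along x at y = +-116 mm, tops 45 mm above the bench; front and back sills 34 mm high.
- cover (a joint): Dust cover's slide along the box's +x, in m: 0 fully shut over the pockets, 0.084 fully open (parked over the deck, away from the robot). It stays where it is left; sliding it takes about 2 N. Starts shut or up to 20 mm open.
- cover_handle (a point): Centre of the top of the cover's handle, an upright aluminium bar 10 mm thick along the box's x, 60 mm long along its y, 28 mm high, top 69 mm above the bench, at the middle of the cover. The cover: clear plate 84 x 222 x 5 mm, underside 36 mm above the bench. The point moves with it.
- pocket_capsule (a point): Black plastic insert 72 x 72 x 18 mm in the nest box with one pocket, the large round one, 54 mm diameter. The point is the pocket's centre on its floor, 8 mm above the bench; z up, x and y parallel to the box's; the mouth is 26 mm above the bench, with a 2 mm chamfer. Which of the three places in the row it holds varies.
- pocket_gear (a point): Black plastic insert 72 x 72 x 18 mm in the nest box with one pocket, the small round one, 42 mm diameter. The point is the pocket's centre on its floor, 8 mm above the bench; z up, x and y parallel to the box's; the mouth is 26 mm above the bench, with a 2 mm chamfer. Which of the three places in the row it holds varies.
- pocket_block (a point): Black plastic insert 72 x 72 x 18 mm in the nest box with one pocket, the oblong one, 52 mm along x by 28 mm along y. The point is the pocket's centre on its floor, 8 mm above the bench; z up, x and y parallel to the box's; the mouth is 26 mm above the bench, with a 2 mm chamfer. Which of the three places in the row it holds varies.
- capsule: Brass pressure capsule, a grooved disc 48 mm in diameter and 14 mm high with a central boss 14 mm in diameter on top, 24 mm high in all; 50 g. Origin at the centre of its underside, z up. Best picked by the boss.
- gear: White nylon drive gear, toothed disc 36 mm in diameter and 10 mm high with a hub 16 mm in diameter on top, 23 mm high in all; 20 g. Origin at the centre of its underside, z up. Best picked by the hub.
- block: Plain steel bearing block 46 (its x) x 22 (its y) x 22 mm high; 120 g. Origin at the centre of its underside, z up. A half turn makes no difference.
- vsi: Bystander: vertical speed indicator standing face up, black case 80 mm in diameter with an 83 mm square bezel, 97 mm high; origin at the centre of its underside. Loose.
- bourdon: Bystander: curled brass bourdon tube lying flat, about 65 mm across and 12 mm high; origin at the centre of the curl, on the bench. Loose.

How it is judged:
By the outcome, as a careful person would: the job done as asked, in the order asked, and still so for the second after the job is handed in, with the robot touching nothing.
It also fails if it takes over 72 s, if anything falls off the work surface, if the arm or the gripper's body presses on something with over 40 N, if the wrist force passes 120 N, or if a joint passes its speed limit or range.

## Working session

There is one attempt and no reset: what is moved stays moved. The work goes in short steps, Python scripts to look and compute and a tool call to move; the robot and the scene stay as the last step left them, time stands still between calls to the robot, and variables do not carry over. Pictures are saved under pics/ and viewed, at most 10 in all, crops included, and the job is handed in when it is done.

Besides the shell and the picture viewer there is one more tool, called in YAML: its name, and indented under it one key for each argument. apply_moves: Moves the arm, as the interface text tells. Its arguments: {"type":"object","properties":{"moves":{"type":"array","items":{"type":"object","properties":{"fingers":{"type":"number"},"travel":{"type":"array","items":{"type":"number"}},"twist":{"type":"number"}}}},"grip_force":{"type":"number"}},"required":["moves"]}

```bash
mkdir -p pics; python3 - <<'E'
from workcell import *
import cv2,numpy as np
np.set_printoptions(precision=4,suppress=True)
for n in ["top","scene"]:
    im=snapshot(n); cv2.imwrite(f"pics/{n}0.png",im[:,:,::-1]); print(n,camera_model(n))
print(camera_model("wrist"))
s=observe(); print(s["t"],s["tcp_pos"],s["tool_rot"],s["width"],s["force"])
E
```

```text
top {'camera_matrix': array([[496.0894,   0.    , 326.8452],
       [  0.    , 496.0894, 234.2885],
       [  0.    ,   0.    ,   1.    ]]), 'R': array([[ 0.0017, -1.    ,  0.0011],
       [-0.9732, -0.0019, -0.2301],
       [ 0.2301, -0.0007, -0.9732]]), 't': array([-0.0492,  0.6059,  0.7504])}
scene {'camera_matrix': array([[494.923 ,   0.    , 322.4642],
       [  0.    , 494.923 , 228.4251],
       [  0.    ,   0.    ,   1.    ]]), 'R': array([[ 0.6396,  0.7687,  0.0107],
       [ 0.6461, -0.53  , -0.5492],
       [-0.4165,  0.3582, -0.8356]]), 't': array([-0.3509, -0.3463,  1.3509])}
{'camera_matrix': array([[411.5467,   0.    , 319.3396],
       [  0.    , 411.5467, 240.261 ],
       [  0.    ,   0.    ,   1.    ]]), 'T_tool_cam': array([[ 0.0004, -0.9596, -0.2813,  0.073 ],
       [ 1.    ,  0.0007, -0.001 ,  0.0004],
       [ 0.0011, -0.2813,  0.9596, -0.1424],
       [ 0.    ,  0.    ,  0.    ,  1.    ]])}
0.1 [0.2368 0.5235 0.2306] [[-0.9111  0.4121 -0.0007]
 [ 0.4121  0.9111 -0.0014]
 [ 0.     -0.0016 -1.    ]] 0.08546347247963332 [-0.322   0.0094 -0.136 ]
```

View pics/top0.png

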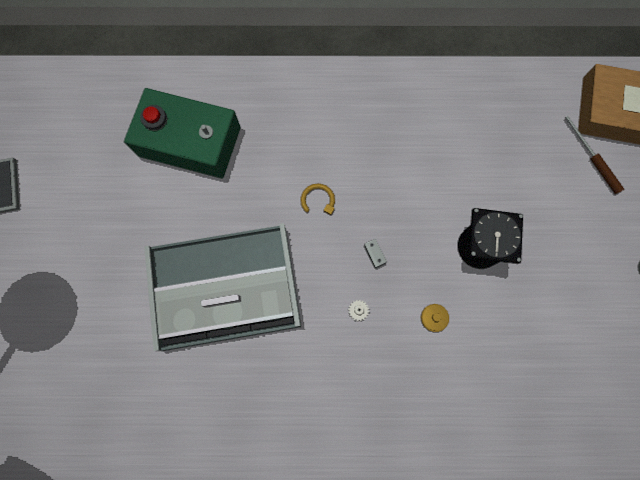

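The box is at the left, handle at about (220,300), cover slightly open. The block is at (375,254), gear (359,311), capsule (435,318), bourdon (318,198), and VSI (490,240).

```bash
cat > h.py <<'E'
from workcell import *
import cv2,numpy as np
np.set_printoptions(precision=4,suppress=True)
def ray(name,uv,z,s=None):
    m=camera_model(name); K=m["camera_matrix"]
    d=np.linalg.solve(K,[uv[0],uv[1],1.])
    if name=="wrist":
        T=m["T_tool_cam"]; R=s["tool_rot"]@T[:3,:3]; c=s["tool_rot"]@T[:3,3]+s["tcp_pos"]
    else: R=m["R"].T; c=-R@m["t"]
    w=R@d; return c+w*(z-c[2])/w[2]
E
python3 - <<'E'
import cv2
im=cv2.imread("pics/top0.png")[215:360,140:460]
im=cv2.convertScaleAbs(im,alpha=1.3)
cv2.imwrite("pics/c1.png",cv2.resize(im,None,fx=2.5,fy=2.5,interpolation=cv2.INTER_CUBIC))
E
```

```text
(no output)
```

View pics/c1.png

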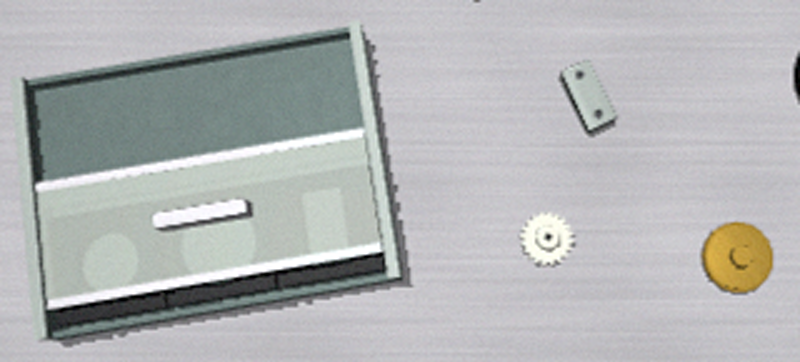

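Enlarged: small round pocket on the left (110,262), large one in the middle (218,240), and oblong on the right (324,220). Handle top is at crop (201,213), block top (588,95), gear hub (548,237), capsule boss (741,256).

```bash
python3 - <<'E'
from h import *
P=lambda u,v,z: ray("top",(140+u/2.5-.3,215+v/2.5-.3),z)
c=[P(*a,.045) for a in [(22,79),(43,338),(359,24),(399,276)]]
print(np.array(c)); C=np.mean(c,0); print("C",C)
bx=(c[0]-c[1])+(c[2]-c[3]); by=(c[0]-c[2])+(c[1]-c[3])
print("yaw",np.degrees(np.arctan2(bx[1],bx[0])),np.degrees(np.arctan2(-by[0],by[1])), np.linalg.norm(bx)/2,np.linalg.norm(by)/2)
print("handle",P(201,213,.069),P(155,220,.069),P(249,206,.069))
y=np.arctan2(-by[0],by[1]);R=np.array([[np.cos(y),-np.sin(y)],[np.sin(y),np.cos(y)]])
for n,l in [("gear",(-.044,.074)),("caps",(-.044,0)),("block",(-.044,-.074))]: print("pocket",n,C[:2]+R@l)
print("h in box",R.T@(P(201,213,.069)-C)[:2])
print("block",P(588,96,.022)); e=P(574,66,.022)-P(604,126,.022); print(np.degrees(np.arctan2(e[1],e[0])),np.linalg.norm(e))
print("gear",P(548,237,.023)); print("caps",P(741,256,.024))
E
```

```text
[[ 0.5905  0.2546  0.045 ]
 [ 0.4192  0.2266  0.045 ]
 [ 0.6295  0.0266  0.045 ]
 [ 0.4591 -0.0033  0.045 ]]
C [0.5246 0.1261 0.045 ]
yaw 9.631391918322327 9.783277127645354 0.17324375039470033 0.23232097492844395
handle [0.4976 0.1233 0.069 ] [0.4931 0.1526 0.069 ] [0.5021 0.0926 0.069 ]
pocket gear [0.4686 0.1916]
pocket caps [0.4812 0.1187]
pocket block [0.4938 0.0457]
h in box [-0.0271  0.0018]
block [ 0.584  -0.1319  0.022 ]
25.20327757407862 0.046977656373007604
gear [ 0.4865 -0.1027  0.023 ]
caps [ 0.4739 -0.2326  0.024 ]
```

apply_moves:
  moves:
    - {"fingers": 0.6, "travel": [0, 0, 0], "twist": 8}
    - {"fingers": 0.6, "travel": [0, 0, 0], "twist": 8}
    - {"fingers": 0.6, "travel": [0, 0, 0], "twist": 8}
    - {"fingers": 0.6, "travel": [0, 0, 0], "twist": 8}
    - {"fingers": 0.6, "travel": [0, 0, 0], "twist": 8}
    - {"fingers": 0.6, "travel": [0, 0, 0], "twist": 8}
    - {"fingers": 0.6, "travel": [0, 0, 0], "twist": 8}
    - {"fingers": 0.6, "travel": [0, 0, 0], "twist": 0}
  grip_force: 30

```text
t: 0.9
tcp_pos: [0.2369, 0.5237, 0.2308]
tool_rot: [[-0.168, 0.986, -0.0], [0.986, 0.168, -0.001], [-0.001, -0.001, -1.0]]
force: [-0.3, -0.1, 0.4]
width: 0.0512
gripper_force: 0.0
```

apply_moves:
  moves:
    - {"fingers": 0.6, "travel": [-4, 1.9, 0], "twist": 0}
    - {"fingers": 0.6, "travel": [-4, 1.9, 0], "twist": 0}
    - {"fingers": 0.6, "travel": [-4, 1.9, 0], "twist": 0}
    - {"fingers": 0.6, "travel": [-4, 1.9, 0], "twist": 0}
    - {"fingers": 0.6, "travel": [-4, 1.9, 0], "twist": 0}
    - {"fingers": 0.6, "travel": [-4, 1.9, 0], "twist": 0}
    - {"fingers": 0.6, "travel": [-4, 1.9, 0], "twist": 0}
    - {"fingers": 0.6, "travel": [-4, 1.9, 0], "twist": 0}

```text
t: 1.7
tcp_pos: [0.4412, 0.2323, 0.2313]
tool_rot: [[-0.171, 0.985, 0.0], [0.985, 0.171, 0.0], [0.0, 0.0, -1.0]]
force: [0.6, 0.9, 0.4]
width: 0.0509
gripper_force: 0.0
```

apply_moves:
  moves:
    - {"fingers": 0.6, "travel": [-4, 1.2, 2], "twist": 0}
    - {"fingers": 0.6, "travel": [-4, 1.2, 2], "twist": 0}
    - {"fingers": 0.6, "travel": [-3.6, 1.3, 4], "twist": 0}
    - {"fingers": 0.6, "travel": [0, 0, 0], "twist": 0}
    - {"fingers": 0.6, "travel": [0, 0, 0], "twist": 0}

```text
t: 2.2
tcp_pos: [0.4944, 0.1285, 0.1545]
tool_rot: [[-0.168, 0.986, -0.002], [0.986, 0.168, 0.0], [0.0, -0.002, -1.0]]
force: [0.1, 0.1, -0.6]
width: 0.0513
gripper_force: 0.0
```

```bash
python3 - <<'E'
from h import *
s=observe(); im=snapshot("wrist"); cv2.imwrite("pics/w1.png",im[:,:,::-1]); print(s["tcp_pos"],s["tool_rot"])
for p in [(.4976,.1233,.069)]:
    m=camera_model("wrist");T=m["T_tool_cam"]
    c=T[:3,:3].T@(s["tool_rot"].T@(np.array(p)-s["tcp_pos"])-T[:3,3]); q=m["camera_matrix"]@c; print(q[:2]/q[2])
E
```

```text
[0.4944 0.1285 0.1545] [[-0.168   0.9858 -0.0021]
 [ 0.9858  0.168   0.0001]
 [ 0.0004 -0.0021 -1.    ]]
[325.4763 258.771 ]
```

View pics/w1.png

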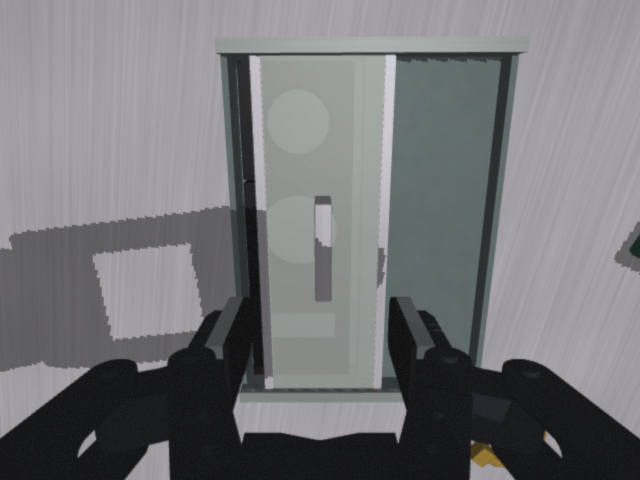

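The wrist view shows the handle top spanning (323,204) to (323,300), aligned with the fingers and centred between them. I'll descend and grip it.

apply_moves:
  moves:
    - {"fingers": 0.6, "travel": [-0.1, 0.2, 4], "twist": 0}
    - {"fingers": 0.6, "travel": [0, 0, 4], "twist": 0}
    - {"fingers": 0.6, "travel": [0, 0, 2.6], "twist": 0}
    - {"fingers": 0.6, "travel": [0, 0, 0], "twist": 0}
    - {"fingers": 0, "travel": [0, 0, 0], "twist": 0}
    - {"fingers": 0, "travel": [0, 0, 0], "twist": 0}
    - {"fingers": 0, "travel": [0, 0, 0], "twist": 0}
    - {"fingers": 0, "travel": [0, 0, 0], "twist": 0}

```text
t: 3.05
tcp_pos: [0.4979, 0.129, 0.0512]
tool_rot: [[-0.168, 0.986, 0.004], [0.986, 0.168, 0.001], [0.001, 0.004, -1.0]]
force: [-1.5, 1.7, 7.9]
width: 0.0093
gripper_force: 31.5
```

apply_moves:
  moves:
    - {"fingers": 0, "travel": [0, 0, -0.25], "twist": 0}
    - {"fingers": 0, "travel": [0, 1.5, 0], "twist": 0}
    - {"fingers": 0, "travel": [0, 2, 0], "twist": 0}
    - {"fingers": 0, "travel": [0, 2, 0], "twist": 0}
    - {"fingers": 0, "travel": [0, 0.7, 0], "twist": 0}
    - {"fingers": 0, "travel": [0, 0.4, 0], "twist": 0}
    - {"fingers": 0, "travel": [0, 0.2, 0], "twist": 0}
    - {"fingers": 0, "travel": [0, 0, 0], "twist": 0}

```text
t: 3.85
tcp_pos: [0.5629, 0.1403, 0.0513]
tool_rot: [[-0.168, 0.986, -0.001], [0.986, 0.168, 0.001], [0.001, -0.001, -1.0]]
force: [-0.7, 4.7, -6.5]
width: 0.0092
gripper_force: 31.2
```

apply_moves:
  moves:
    - {"fingers": 0, "travel": [0, 0.2, 0], "twist": 0}
    - {"fingers": 0, "travel": [0, 0.2, 0], "twist": 0}
    - {"fingers": 0, "travel": [0, 0, 0], "twist": 0}

```text
t: 4.15
tcp_pos: [0.5647, 0.1406, 0.0513]
tool_rot: [[-0.168, 0.986, -0.006], [0.986, 0.168, 0.0], [0.001, -0.006, -1.0]]
force: [-5.2, 4.1, -1.6]
width: 0.0097
gripper_force: 31.8
```

apply_moves:
  moves:
    - {"fingers": 0.35, "travel": [0, -0.2, 0], "twist": 0}
    - {"fingers": 0.35, "travel": [0, 0, 0], "twist": 0}
    - {"fingers": 0.35, "travel": [0, 0, 0], "twist": 0}
    - {"fingers": 0.35, "travel": [0, 0, -4], "twist": 0}
    - {"fingers": 0.35, "travel": [0, -2, -4], "twist": 0}
    - {"fingers": 0.35, "travel": [0, -3, -3], "twist": 0}
    - {"fingers": 0.35, "travel": [0, -3, 0], "twist": 0}
    - {"fingers": 0.35, "travel": [0, 0, 0], "twist": 0}

```text
t: 4.95
tcp_pos: [0.484, 0.1258, 0.1631]
tool_rot: [[-0.168, 0.986, 0.0], [0.986, 0.168, -0.0], [-0.0, 0.0, -1.0]]
force: [-0.1, -0.1, -0.7]
width: 0.0298
gripper_force: 0.0
```

```bash
python3 - <<'E'
from h import *
import json
observe(); s=observe(); im=snapshot("wrist"); cv2.imwrite("pics/w2.png",im[:,:,::-1]); print(s["tcp_pos"],s["tool_rot"],s["qd"])
json.dump({k:np.array(s[k]).tolist() for k in("tcp_pos","tool_rot")},open("s2.json","w"))
E
```

```text
[0.484  0.1258 0.1631] [[-0.1678  0.9858  0.0002]
 [ 0.9858  0.1678 -0.0003]
 [-0.0003  0.0001 -1.    ]] [-0.0024  0.0592 -0.0589 -0.0009 -0.0438 -0.0028]
```

View pics/w2.png

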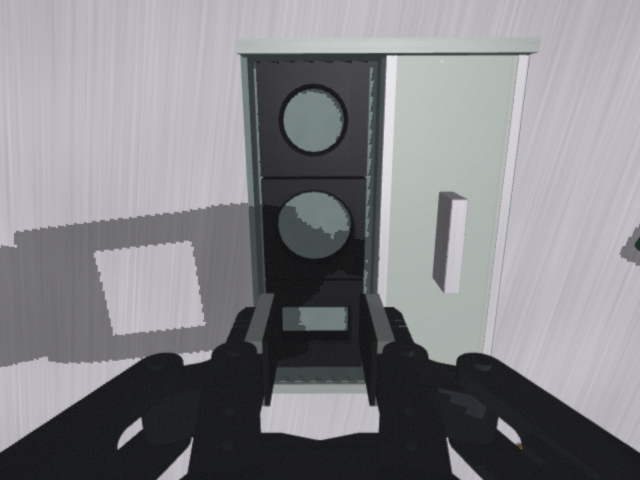

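Cover is open. Gear mouth centre is (313,120), capsule mouth about (314,225), oblong pocket about (315,319), and the insert seams are at rows 178 and 280.

```bash
python3 - <<'E'
from h import *
import json
s={k:np.array(v) for k,v in json.load(open("s2.json")).items()}
g=ray("wrist",(313,120),.026,s); a=ray("wrist",(313.5,178),.026,s); b=ray("wrist",(313.5,280),.026,s)
print("gear",g,"seams",a,b,np.linalg.norm(a-b),"mid",(a+b)/2)
print("caps x",ray("wrist",(314.5,226),.024,s),"block",ray("wrist",(315,318.5),.012,s))
d=g-b; print(np.degrees(np.arctan2(-d[0],d[1])))
print("corners rail back/front",ray("wrist",(238,41),.045,s),ray("wrist",(539,41),.045,s))
E
```

```text
gear [0.4667 0.196  0.026 ] seams [0.4732 0.1588 0.026 ] [0.4854 0.0857 0.026 ] 0.07418931876429874 mid [0.4793 0.1222 0.026 ]
caps x [0.4795 0.1253 0.024 ] block [0.4926 0.0482 0.012 ]
9.623283060598474
corners rail back/front [0.4171 0.232  0.045 ] [0.5884 0.2612 0.045 ]
```

apply_moves:
  moves:
    - {"fingers": 0.45, "travel": [-4.4, -0.4, 0], "twist": 0}
    - {"fingers": 0.45, "travel": [-4.6, -0.4, 0], "twist": 0}
    - {"fingers": 0.45, "travel": [-4.6, -0.4, 0], "twist": 0}
    - {"fingers": 0.45, "travel": [-4.6, -0.4, 0], "twist": 0}
    - {"fingers": 0.45, "travel": [-4.6, -0.4, 0], "twist": 0}
    - {"fingers": 0.45, "travel": [-4.6, -0.4, 0], "twist": 0}
    - {"fingers": 0.45, "travel": [-4.2, -0.3, 0], "twist": 0}
    - {"fingers": 0.45, "travel": [0, 0, 0], "twist": 0}

```text
t: 5.8
tcp_pos: [0.5149, -0.1948, 0.1612]
tool_rot: [[-0.163, 0.987, 0.002], [0.987, 0.163, -0.003], [-0.003, 0.001, -1.0]]
force: [0.1, 0.8, -0.3]
width: 0.0386
gripper_force: 0.0
```

apply_moves:
  moves:
    - {"fingers": 0.45, "travel": [0, 0, 0], "twist": 0}
    - {"fingers": 0.45, "travel": [0, 0, 0], "twist": 0}

```text
t: 6.0
tcp_pos: [0.5135, -0.1888, 0.1613]
tool_rot: [[-0.168, 0.986, -0.001], [0.986, 0.168, 0.001], [0.001, -0.0, -1.0]]
force: [-0.3, -0.2, -0.3]
width: 0.0381
gripper_force: 0.0
```

```bash
python3 - <<'E'
from h import *
import json
s=observe(); im=snapshot("wrist"); cv2.imwrite("pics/w3.png",im[:,:,::-1]); print(s["tcp_pos"],s["tool_rot"],s["qd"])
json.dump({k:np.array(s[k]).tolist() for k in("tcp_pos","tool_rot")},open("s3.json","w"))
E
```

```text
[ 0.5135 -0.1888  0.1613] [[-0.1682  0.9857 -0.0006]
 [ 0.9857  0.1682  0.0006]
 [ 0.0007 -0.0005 -1.    ]] [ 0.0182 -0.0099  0.0097 -0.0023 -0.0019  0.0001]
```

View pics/w3.png

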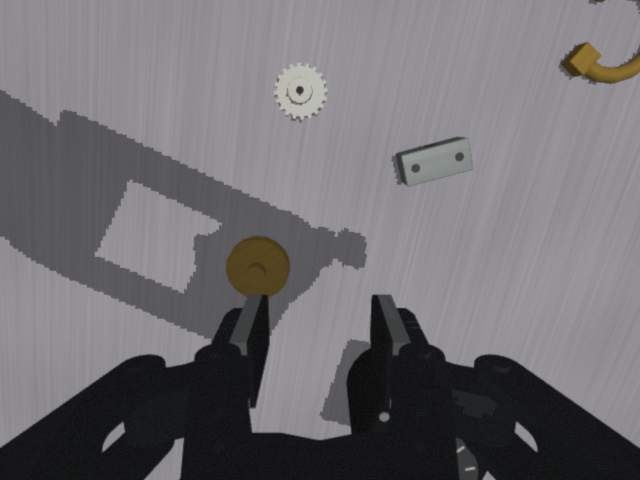

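Gear hub is at (299.5,90), block top centre (437.5,162) with holes at (416,168) and (459,156.5), and capsule disc centre (258,266.5).

```bash
cat >> h.py <<'E'
def go(x,y,z):
    s=observe(); d=s["tool_rot"].T@(np.array([x,y,z])-s["tcp_pos"]); print("cm",d*100)
E
python3 - <<'E'
from h import *
import json
s={k:np.array(v) for k,v in json.load(open("s3.json")).items()}
print("gear",ray("wrist",(299.5,90),.023,s)); print("block",ray("wrist",(437.5,162),.022,s))
e=ray("wrist",(459,156.5),.022,s)-ray("wrist",(416,168),.022,s); print(np.degrees(np.arctan2(e[1],e[0])))
print("caps",ray("wrist",(258,266.5),.014,s))
print("vsi",ray("top",(497,236),.097))
g=ray("wrist",(299.5,90),.023,s); go(g[0],g[1],.015)
E
```

```text
gear [ 0.4844 -0.1017  0.023 ]
block [ 0.5833 -0.1312  0.022 ]
24.82134201618072
caps [ 0.4726 -0.2292  0.014 ]
vsi [ 0.5974 -0.3203  0.097 ]
cm [ 9.0263 -1.3939 14.6475]
```

apply_moves:
  moves:
    - {"fingers": 0.45, "travel": [4, -0.6, 2], "twist": 0}
    - {"fingers": 0.45, "travel": [5, -0.8, 4], "twist": 0}
    - {"fingers": 0.45, "travel": [0, 0, 4], "twist": 0}
    - {"fingers": 0.45, "travel": [0, 0, 3], "twist": 0}
    - {"fingers": 0.45, "travel": [0, 0, 1.6], "twist": 0}
    - {"fingers": 0.45, "travel": [0, 0, 0], "twist": 0}
    - {"fingers": 0.45, "travel": [0, 0, 0], "twist": 0}

```text
t: 6.75
tcp_pos: [0.4885, -0.113, 0.0251]
tool_rot: [[-0.169, 0.986, 0.001], [0.986, 0.169, -0.0], [-0.0, 0.001, -1.0]]
force: [0.0, 0.2, 0.3]
width: 0.0387
gripper_force: 0.0
```

apply_moves:
  moves:
    - {"fingers": 0, "travel": [0, 0, 0], "twist": 0}
    - {"fingers": 0, "travel": [0, 0, 0], "twist": 0}
    - {"fingers": 0, "travel": [0, 0, 0], "twist": 0}
    - {"fingers": 0, "travel": [0, 0, 0], "twist": 0}
  grip_force: 25

```text
t: 7.15
tcp_pos: [0.4884, -0.1139, 0.0252]
tool_rot: [[-0.168, 0.986, 0.001], [0.986, 0.168, -0.0], [-0.0, 0.001, -1.0]]
force: [-0.7, -0.7, 0.6]
width: -0.0002
gripper_force: 0.0
```

Two of those rows exceeded the 5 cm total, so the gripper stopped short, 11 mm from the hub and above it. I'll reopen and correct.

apply_moves:
  moves:
    - {"fingers": 0.45, "travel": [0, 0, -1], "twist": 0}
    - {"fingers": 0.45, "travel": [1.3, -0.2, 0], "twist": 0}
    - {"fingers": 0.45, "travel": [0, 0, 0], "twist": 0}
    - {"fingers": 0.45, "travel": [0, 0, 1], "twist": 0}
    - {"fingers": 0.45, "travel": [0, 0, 1], "twist": 0}
    - {"fingers": 0.45, "travel": [0, 0, 0], "twist": 0}

```text
t: 7.75
tcp_pos: [0.4826, -0.101, 0.0128]
tool_rot: [[-0.168, 0.986, -0.004], [0.986, 0.168, 0.001], [0.002, -0.004, -1.0]]
force: [0.0, -0.3, 0.1]
width: 0.0384
gripper_force: 0.0
```

```bash
python3 -c "
from h import *
s=observe();print(s['tcp_pos'],s['force'],s['width']); go(.4844,-.1017,.015)"
```

```text
[ 0.4826 -0.101   0.0128] [ 0.0124 -0.264   0.0562] 0.03840379838821663
cm [-0.1034  0.1685 -0.2205]
```

apply_moves:
  moves:
    - {"fingers": 0.4, "travel": [-0.1, 0.1, -0.3], "twist": 0}
    - {"fingers": 0, "travel": [0, 0, 0], "twist": 0}
    - {"fingers": 0, "travel": [0, 0, 0], "twist": 0}
    - {"fingers": 0, "travel": [0, 0, 0], "twist": 0}
    - {"fingers": 0, "travel": [0, 0, 0], "twist": 0}
    - {"fingers": 0, "travel": [0, 0, 0], "twist": 0}

```text
t: 8.35
tcp_pos: [0.4857, -0.1023, 0.0181]
tool_rot: [[-0.168, 0.986, 0.002], [0.986, 0.168, -0.0], [-0.001, 0.001, -1.0]]
force: [1.3, -0.7, 1.8]
width: 0.0134
gripper_force: 24.4
```

apply_moves:
  moves:
    - {"fingers": 0, "travel": [0, 0, -0.5], "twist": 0}
    - {"fingers": 0, "travel": [0, 0, -2], "twist": 0}
    - {"fingers": 0, "travel": [0, 0, -4], "twist": 0}
    - {"fingers": 0, "travel": [0, 0, -4], "twist": 0}
    - {"fingers": 0, "travel": [0, 0, 0], "twist": 0}

```text
t: 8.85
tcp_pos: [0.4881, -0.1027, 0.1277]
tool_rot: [[-0.168, 0.986, 0.01], [0.986, 0.168, -0.002], [-0.004, 0.01, -1.0]]
force: [0.9, -0.0, 0.2]
width: 0.0138
gripper_force: 24.4
```

```bash
python3 - <<'E'
from h import *
s=observe(); im=snapshot("wrist"); cv2.imwrite("pics/w4.png",cv2.resize(im[150:450,160:480,::-1],None,fx=1.9,fy=1.9)); print(s["tcp_pos"],s["width"])
E
```

```text
[ 0.4881 -0.1027  0.1277] 0.013777582822951523
```

View pics/w4.png

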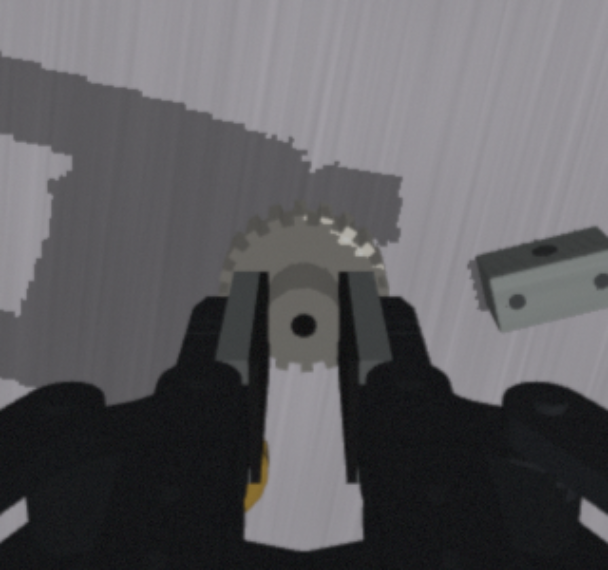

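The gear is held level with its hub hole at crop (303,325), roughly central in the pads.

```bash
python3 - <<'E'
from h import *
m=camera_model("wrist");T=m["T_tool_cam"]
d=T[:3,:3]@np.linalg.solve(m["camera_matrix"],[319.5,321,1]); c=T[:3,3]
p=c+d*(-.006-c[2])/d[2]; print("hub in tool",p)
s=observe();off=s["tool_rot"]@np.r_[p[:2],0]; t=np.array([.467,.1946,.12])-off; print(t,s["tcp_pos"]); go(*t)
E
```

```text
hub in tool [ 0.0017 -0.001  -0.006 ]
[0.4683 0.1931 0.12  ] [ 0.4864 -0.1023  0.1252]
cm [29.4292  3.166   0.4808]
```

apply_moves:
  moves:
    - {"fingers": 0, "travel": [3, 0.3, 0], "twist": 0}
    - {"fingers": 0, "travel": [4, 0.4, 0], "twist": 0}
    - {"fingers": 0, "travel": [4, 0.4, 0], "twist": 0}
    - {"fingers": 0, "travel": [4, 0.4, 0], "twist": 0}
    - {"fingers": 0, "travel": [4, 0.4, 0], "twist": 0}
    - {"fingers": 0, "travel": [4, 0.4, 0], "twist": 0}
    - {"fingers": 0, "travel": [4, 0.4, 0], "twist": 0}
    - {"fingers": 0, "travel": [2.4, 0.3, 0], "twist": 0}

```text
t: 9.7
tcp_pos: [0.4636, 0.1949, 0.1212]
tool_rot: [[-0.17, 0.986, -0.003], [0.986, 0.17, -0.001], [-0.0, -0.003, -1.0]]
force: [0.1, 0.0, -0.2]
width: 0.0136
gripper_force: 24.4
```

apply_moves:
  moves:
    - {"fingers": 0, "travel": [0, 0, 2], "twist": 0}
    - {"fingers": 0, "travel": [0, 0, 2], "twist": 0}
    - {"fingers": 0, "travel": [0, 0, 1], "twist": 0}
    - {"fingers": 0, "travel": [0, 0, 0], "twist": 0}
    - {"fingers": 0, "travel": [0, 0, 0], "twist": 0}

```text
t: 10.2
tcp_pos: [0.4653, 0.1926, 0.0726]
tool_rot: [[-0.167, 0.986, -0.001], [0.986, 0.167, -0.0], [-0.0, -0.001, -1.0]]
force: [-1.0, 0.0, 0.3]
width: 0.0141
gripper_force: 24.4
```

```bash
python3 -c "
from h import *
s=observe();print(s['tcp_pos'],s['force'],s['width']); go(.4673,.193,.028)"
```

```text
[0.4653 0.1926 0.0726] [-0.9698  0.0233  0.3343] 0.014113938319203075
cm [0.0081 0.2085 4.4558]
```

apply_moves:
  moves:
    - {"fingers": 0, "travel": [0, 0.2, 1.5], "twist": 0}
    - {"fingers": 0, "travel": [0, 0, 1], "twist": 0}
    - {"fingers": 0, "travel": [0, 0, 0.6], "twist": 0}
    - {"fingers": 0, "travel": [0, 0, 0.4], "twist": 0}
    - {"fingers": 0, "travel": [0, 0, 0], "twist": 0}

```text
t: 10.7
tcp_pos: [0.4671, 0.193, 0.0374]
tool_rot: [[-0.168, 0.986, -0.001], [0.986, 0.168, -0.0], [-0.0, -0.001, -1.0]]
force: [0.4, -0.1, -0.2]
width: 0.0137
gripper_force: 24.4
```

apply_moves:
  moves:
    - {"fingers": 0, "travel": [0, 0, 0.5], "twist": 0}
    - {"fingers": 0, "travel": [0, 0, 0.5], "twist": 0}
    - {"fingers": 0, "travel": [0, 0, 0], "twist": 0}
    - {"fingers": 0, "travel": [0, 0, 0], "twist": 0}

```text
t: 11.1
tcp_pos: [0.4672, 0.1931, 0.0276]
tool_rot: [[-0.168, 0.986, -0.0], [0.986, 0.168, -0.0], [0.0, -0.0, -1.0]]
force: [0.8, 0.4, -0.1]
width: 0.0139
gripper_force: 24.4
```

apply_moves:
  moves:
    - {"fingers": 0.2, "travel": [0, 0, 0], "twist": 0}
    - {"fingers": 0.3, "travel": [0, 0, 0], "twist": 0}
    - {"fingers": 0.3, "travel": [0, 0, 0], "twist": 0}
    - {"fingers": 0.3, "travel": [0, 0, -1.5], "twist": 0}
    - {"fingers": 0.3, "travel": [0, 0, -4], "twist": 0}
    - {"fingers": 0.3, "travel": [0, 0, -4], "twist": 0}
    - {"fingers": 0.3, "travel": [-3, -0.5, 0], "twist": 0}
    - {"fingers": 0.3, "travel": [-4, -0.6, 0], "twist": 0}

```text
t: 11.9
tcp_pos: [0.4693, 0.1228, 0.1244]
tool_rot: [[-0.171, 0.985, 0.004], [0.985, 0.171, 0.001], [0.001, 0.004, -1.0]]
force: [-0.2, -0.7, 0.0]
width: 0.0259
gripper_force: 0.0
```

apply_moves:
  moves:
    - {"fingers": 0.3, "travel": [-4, -0.6, 0], "twist": 0}
    - {"fingers": 0.3, "travel": [-4, -0.6, 0], "twist": 0}
    - {"fingers": 0.3, "travel": [-4, -0.6, 0], "twist": 0}
    - {"fingers": 0.3, "travel": [-4, -0.6, 0], "twist": 0}
    - {"fingers": 0.3, "travel": [-4, -0.6, 0], "twist": 0}
    - {"fingers": 0.3, "travel": [-4, -0.6, 0], "twist": 0}
    - {"fingers": 0.3, "travel": [-4, -0.6, 0], "twist": 0}
    - {"fingers": 0.3, "travel": [-3, -0.5, 0], "twist": 0}

```text
t: 12.7
tcp_pos: [0.4738, -0.1936, 0.1229]
tool_rot: [[-0.167, 0.986, 0.001], [0.986, 0.167, -0.001], [-0.001, 0.001, -1.0]]
force: [-0.6, 0.3, 0.3]
width: 0.0256
gripper_force: 0.0
```

apply_moves:
  moves:
    - {"fingers": 0.3, "travel": [-3, -0.5, 0], "twist": 0}
    - {"fingers": 0.3, "travel": [0, 0, 0], "twist": 0}
    - {"fingers": 0.3, "travel": [0, 0, 0], "twist": 0}
    - {"fingers": 0.3, "travel": [0, 0, 0], "twist": 0}

```text
t: 13.1
tcp_pos: [0.4737, -0.2208, 0.1226]
tool_rot: [[-0.168, 0.986, -0.001], [0.986, 0.168, 0.001], [0.001, -0.0, -1.0]]
force: [0.3, 0.5, -0.3]
width: 0.0259
gripper_force: 0.0
```

```bash
python3 - <<'E'
from h import *
s=observe(); im=snapshot("wrist"); cv2.imwrite("pics/w5.png",cv2.resize(im[100:400,160:480,::-1],None,fx=1.9,fy=1.9)); print(s["tcp_pos"],s["force"])
go(.473,-.231,.018)
E
```

```text
[ 0.4737 -0.2208  0.1226] [ 0.2611  0.4799 -0.3253]
cm [-1.018  -0.255  10.4641]
```

View pics/w5.png

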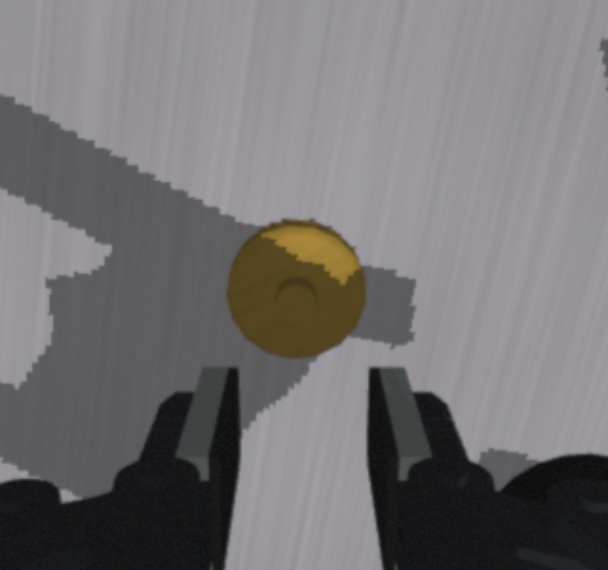

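Capsule boss top is at crop (297,299), slightly left of and ahead of the finger centre. The VSI is well to the right.

```bash
python3 - <<'E'
from h import *
s=observe(); a=ray("wrist",(160+297/1.9,100+299/1.9),.024,s); b=ray("wrist",(160+296.5/1.9,100+290/1.9),.014,s); print(a,b); go(a[0],a[1],.018)
E
```

```text
[ 0.4724 -0.2302  0.024 ] [ 0.4722 -0.2304  0.014 ]
cm [-0.9298 -0.3009 10.4642]
```

apply_moves:
  moves:
    - {"fingers": 0.35, "travel": [-0.9, -0.3, 3], "twist": 0}
    - {"fingers": 0.35, "travel": [0, 0, 4], "twist": 0}
    - {"fingers": 0.35, "travel": [0, 0, 2.5], "twist": 0}
    - {"fingers": 0.35, "travel": [0, 0, 0.8], "twist": 0}
    - {"fingers": 0.35, "travel": [0, 0, 0], "twist": 0}
    - {"fingers": 0.35, "travel": [0, 0, 0], "twist": 0}

```text
t: 13.75
tcp_pos: [0.4736, -0.231, 0.0208]
tool_rot: [[-0.169, 0.986, 0.002], [0.986, 0.169, -0.001], [-0.001, 0.002, -1.0]]
force: [1.2, -1.0, 0.1]
width: 0.0301
gripper_force: 0.0
```

apply_moves:
  moves:
    - {"fingers": 0.35, "travel": [0, -0.1, 0.2], "twist": 0}
    - {"fingers": 0, "travel": [0, 0, 0], "twist": 0}
    - {"fingers": 0, "travel": [0, 0, 0], "twist": 0}
    - {"fingers": 0, "travel": [0, 0, 0], "twist": 0}
    - {"fingers": 0, "travel": [0, 0, 0], "twist": 0}
    - {"fingers": 0, "travel": [0, 0, 0], "twist": 0}

```text
t: 14.35
tcp_pos: [0.472, -0.2314, 0.0186]
tool_rot: [[-0.168, 0.986, 0.001], [0.986, 0.168, -0.001], [-0.001, 0.001, -1.0]]
force: [0.4, 1.2, 5.5]
width: 0.0118
gripper_force: 24.6
```

apply_moves:
  moves:
    - {"fingers": 0, "travel": [0, 0, -0.5], "twist": 0}
    - {"fingers": 0, "travel": [0, 0, -2], "twist": 0}
    - {"fingers": 0, "travel": [0, 0, -4], "twist": 0}
    - {"fingers": 0, "travel": [0, 0, -3.5], "twist": 0}
    - {"fingers": 0, "travel": [3, 0.6, 0], "twist": 0}
    - {"fingers": 0, "travel": [4, 0.8, 0], "twist": 0}
    - {"fingers": 0, "travel": [4, 0.8, 0], "twist": 0}
    - {"fingers": 0, "travel": [4, 0.8, 0], "twist": 0}

```text
t: 15.15
tcp_pos: [0.4757, -0.077, 0.1179]
tool_rot: [[-0.167, 0.986, 0.0], [0.986, 0.167, 0.0], [0.0, 0.0, -1.0]]
force: [0.5, -0.5, -0.5]
width: 0.0114
gripper_force: 24.5
```

apply_moves:
  moves:
    - {"fingers": 0, "travel": [4, 0.8, 0], "twist": 0}
    - {"fingers": 0, "travel": [4, 0.8, 0], "twist": 0}
    - {"fingers": 0, "travel": [4, 0.8, 0], "twist": 0}
    - {"fingers": 0, "travel": [4, 0.8, 0], "twist": 0}
    - {"fingers": 0, "travel": [3.7, 0.5, 0], "twist": 0}
    - {"fingers": 0, "travel": [0, 0, 3], "twist": 0}
    - {"fingers": 0, "travel": [0, 0, 2], "twist": 0}
    - {"fingers": 0, "travel": [0, 0, 0], "twist": 0}

```text
t: 15.95
tcp_pos: [0.4771, 0.122, 0.0655]
tool_rot: [[-0.169, 0.986, -0.006], [0.986, 0.169, -0.001], [-0.0, -0.006, -1.0]]
force: [-0.6, 0.9, -1.8]
width: 0.0118
gripper_force: 24.5
```

apply_moves:
  moves:
    - {"fingers": 0, "travel": [0, 0, 0], "twist": 0}
    - {"fingers": 0, "travel": [0, 0, 0], "twist": 0}

```text
t: 16.15
tcp_pos: [0.4803, 0.122, 0.0688]
tool_rot: [[-0.167, 0.986, 0.002], [0.986, 0.167, 0.001], [0.0, 0.002, -1.0]]
force: [0.6, 0.1, -0.1]
width: 0.0118
gripper_force: 24.5
```

```bash
python3 -c "
from h import *
s=observe();print(s['tcp_pos'],s['force'],s['width']); go(.4795,.1217,.028)
im=snapshot('wrist'); cv2.imwrite('pics/w6.png',im[:,:,::-1])"
```

```text
[0.4803 0.122  0.0688] [ 0.6146  0.128  -0.0981] 0.011822523781033017
cm [-0.0201 -0.0987  4.0814]
```

View pics/w6.png

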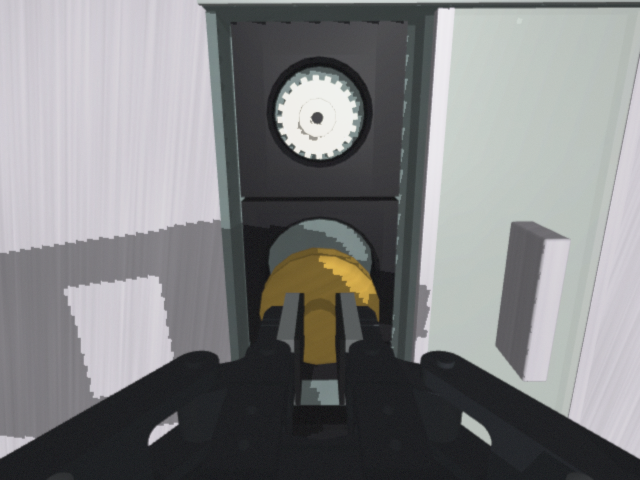

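The gear sits flat in its pocket at (318,115). The capsule is level and lined up over the middle pocket.

apply_moves:
  moves:
    - {"fingers": 0, "travel": [0, 0, 1.5], "twist": 0}
    - {"fingers": 0, "travel": [0, 0, 1], "twist": 0}
    - {"fingers": 0, "travel": [0, 0, 0.5], "twist": 0}
    - {"fingers": 0, "travel": [0, 0, 0], "twist": 0}
    - {"fingers": 0, "travel": [0, 0, 0], "twist": 0}

```text
t: 16.7
tcp_pos: [0.4797, 0.1221, 0.038]
tool_rot: [[-0.168, 0.986, 0.0], [0.986, 0.168, 0.0], [0.0, 0.0, -1.0]]
force: [-0.5, 0.1, -1.4]
width: 0.0116
gripper_force: 24.5
```

apply_moves:
  moves:
    - {"fingers": 0, "travel": [0, 0, 0.4], "twist": 0}
    - {"fingers": 0, "travel": [0, 0, 0.3], "twist": 0}
    - {"fingers": 0, "travel": [0, 0, 0.3], "twist": 0}
    - {"fingers": 0, "travel": [0, 0, 0], "twist": 0}

```text
t: 17.1
tcp_pos: [0.4791, 0.1221, 0.0273]
tool_rot: [[-0.168, 0.986, -0.001], [0.986, 0.168, -0.0], [0.0, -0.001, -1.0]]
force: [-0.9, -0.4, -0.7]
width: 0.012
gripper_force: 24.5
```

apply_moves:
  moves:
    - {"fingers": 0.2, "travel": [0, 0, 0], "twist": 0}
    - {"fingers": 0.25, "travel": [0, 0, 0], "twist": 0}
    - {"fingers": 0.25, "travel": [0, 0, 0], "twist": 0}
    - {"fingers": 0.25, "travel": [0, 0, -1.5], "twist": 0}
    - {"fingers": 0.25, "travel": [0, 0, -4], "twist": 0}
    - {"fingers": 0.25, "travel": [0, 0, -4], "twist": 0}
    - {"fingers": 0.5, "travel": [-3.5, 0.8, 0], "twist": 0}
    - {"fingers": 0.5, "travel": [-3.9, 0.9, 0], "twist": 0}

```text
t: 17.9
tcp_pos: [0.5096, 0.0522, 0.1246]
tool_rot: [[-0.171, 0.985, 0.004], [0.985, 0.171, 0.001], [-0.0, 0.004, -1.0]]
force: [-0.7, 0.9, -1.0]
width: 0.0428
gripper_force: 0.0
```

apply_moves:
  moves:
    - {"fingers": 0.5, "travel": [-3.9, 0.9, 0], "twist": 0}
    - {"fingers": 0.5, "travel": [-3.9, 0.9, 0], "twist": 0}
    - {"fingers": 0.5, "travel": [-3.9, 0.9, 0], "twist": 0}
    - {"fingers": 0.5, "travel": [-3.9, 0.9, 0], "twist": 0}
    - {"fingers": 0.5, "travel": [-3.7, 0.7, 0], "twist": 0}
    - {"fingers": 0.5, "travel": [0, 0, 0], "twist": 8.3}
    - {"fingers": 0.5, "travel": [0, 0, 0], "twist": 8.3}
    - {"fingers": 0.5, "travel": [0, 0, 0], "twist": 8.3}

```text
t: 18.7
tcp_pos: [0.5833, -0.1316, 0.1225]
tool_rot: [[0.27, 0.963, -0.0], [0.963, -0.27, 0.0], [0.0, -0.0, -1.0]]
force: [0.1, 0.0, -0.4]
width: 0.0427
gripper_force: 0.0
```

apply_moves:
  moves:
    - {"fingers": 0.5, "travel": [0, 0, 0], "twist": 8.3}
    - {"fingers": 0.5, "travel": [0, 0, 0], "twist": 8.3}
    - {"fingers": 0.5, "travel": [0, 0, 0], "twist": 8.3}
    - {"fingers": 0.5, "travel": [0, 0, 0], "twist": 8.3}
    - {"fingers": 0.5, "travel": [0, 0, 0], "twist": 8.3}
    - {"fingers": 0.5, "travel": [0, 0, 0], "twist": 8.4}
    - {"fingers": 0.5, "travel": [0, 0, 0], "twist": 0}
    - {"fingers": 0.5, "travel": [0, 0, 0], "twist": 0}

```text
t: 19.5
tcp_pos: [0.5833, -0.131, 0.1227]
tool_rot: [[0.906, 0.423, 0.0], [0.423, -0.906, 0.0], [0.0, -0.0, -1.0]]
force: [0.1, 0.1, -0.4]
width: 0.0427
gripper_force: 0.0
```

```bash
python3 - <<'E'
from h import *
s=observe(); im=snapshot("wrist"); cv2.imwrite("pics/w7.png",cv2.resize(im[100:400,160:480,::-1],None,fx=1.9,fy=1.9)); print(s["tcp_pos"],s["force"],np.degrees(np.arctan2(s["tool_rot"][1,1],s["tool_rot"][0,1])))
go(.5833,-.1312,.014)
E
```

```text
[ 0.5833 -0.131   0.1227] [ 0.1009  0.1204 -0.3811] -64.96435045463491
cm [-0.0112  0.0138 10.8684]
```

View pics/w7.png

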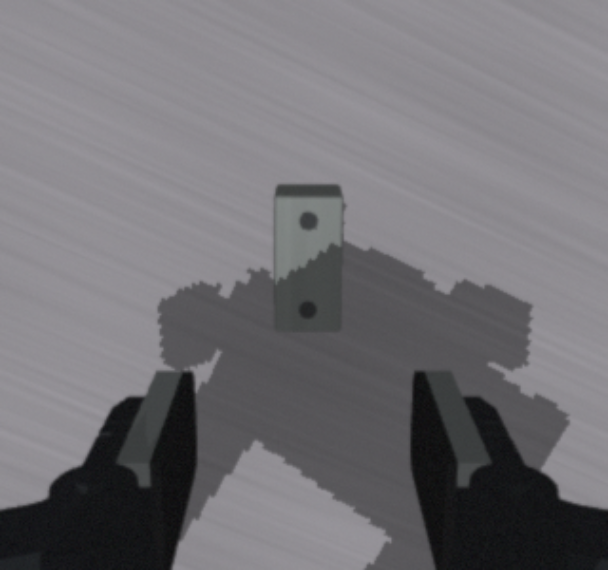

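The block is square to the fingers, with its top centre at crop (308,264).

```bash
python3 - <<'E'
from h import *
s=observe(); a=ray("wrist",(160+308/1.9,100+264/1.9),.022,s); print(a); go(a[0],a[1],.014)
E
```

```text
[ 0.5837 -0.1315  0.022 ]
cm [ 0.0162  0.0553 10.8684]
```

apply_moves:
  moves:
    - {"fingers": 0.5, "travel": [0, 0.1, 3], "twist": 0}
    - {"fingers": 0.5, "travel": [0, 0, 4], "twist": 0}
    - {"fingers": 0.5, "travel": [0, 0, 2.8], "twist": 0}
    - {"fingers": 0.5, "travel": [0, 0, 1], "twist": 0}
    - {"fingers": 0.5, "travel": [0, 0, 0], "twist": 0}
    - {"fingers": 0.5, "travel": [0, 0, 0], "twist": 0}

```text
t: 20.15
tcp_pos: [0.5849, -0.1322, 0.0159]
tool_rot: [[0.907, 0.421, 0.002], [0.421, -0.907, -0.0], [0.002, 0.001, -1.0]]
force: [-0.1, 0.6, 1.1]
width: 0.0427
gripper_force: 0.0
```

apply_moves:
  moves:
    - {"fingers": 0, "travel": [0, 0, 0], "twist": 0}
    - {"fingers": 0, "travel": [0, 0, 0], "twist": 0}
    - {"fingers": 0, "travel": [0, 0, 0], "twist": 0}
    - {"fingers": 0, "travel": [0, 0, 0], "twist": 0}
    - {"fingers": 0, "travel": [0, 0, 0], "twist": 0}
  grip_force: 40

```text
t: 20.65
tcp_pos: [0.585, -0.1322, 0.0166]
tool_rot: [[0.907, 0.421, 0.004], [0.421, -0.907, -0.001], [0.003, 0.002, -1.0]]
force: [-0.5, 1.0, 6.9]
width: 0.0205
gripper_force: 39.9
```

apply_moves:
  moves:
    - {"fingers": 0, "travel": [0, 0, -0.4], "twist": 0}
    - {"fingers": 0, "travel": [0, 0, -1.5], "twist": 0}
    - {"fingers": 0, "travel": [0, 0, -3], "twist": 0}
    - {"fingers": 0, "travel": [0, 0, -4], "twist": 0}
    - {"fingers": 0, "travel": [-0.1, -2.5, 0], "twist": 0}
    - {"fingers": 0, "travel": [-0.1, -3.5, 0], "twist": 0}
    - {"fingers": 0, "travel": [-0.1, -3.5, 0], "twist": 0}
    - {"fingers": 0, "travel": [-0.1, -3.5, 0], "twist": 0}

```text
t: 21.45
tcp_pos: [0.5244, -0.0147, 0.1038]
tool_rot: [[0.908, 0.42, -0.0], [0.42, -0.908, 0.0], [-0.0, -0.0, -1.0]]
force: [0.1, 0.8, -2.4]
width: 0.0202
gripper_force: 39.4
```

apply_moves:
  moves:
    - {"fingers": 0, "travel": [-0.1, -3.5, 0], "twist": 0}
    - {"fingers": 0, "travel": [-0.1, -3.5, 0], "twist": 0}
    - {"fingers": 0, "travel": [0, 0, 0], "twist": 7.7}
    - {"fingers": 0, "travel": [0, 0, 0], "twist": 7.6}
    - {"fingers": 0, "travel": [0, 0, 0], "twist": 0}
    - {"fingers": 0, "travel": [0, 0, 0], "twist": 0}
    - {"fingers": 0, "travel": [0, 0, 0], "twist": 0}

```text
t: 22.15
tcp_pos: [0.4942, 0.0468, 0.1037]
tool_rot: [[0.986, 0.168, -0.0], [0.168, -0.986, 0.0], [-0.0, -0.0, -1.0]]
force: [-0.5, 0.0, -0.5]
width: 0.0204
gripper_force: 39.5
```

```bash
python3 - <<'E'
from h import *
s=observe(); im=snapshot("wrist"); cv2.imwrite("pics/w8.png",im[:,:,::-1]); print(s["tcp_pos"],s["width"],s["force"],np.degrees(np.arctan2(s["tool_rot"][1,1],s["tool_rot"][0,1])))
go(.493,.0487,.028)
E
```

```text
[0.4942 0.0468 0.1037] 0.020398965460725078 [-0.4714  0.0011 -0.4931] -80.35394748783085
cm [-0.089  -0.2096  7.5678]
```

View pics/w8.png

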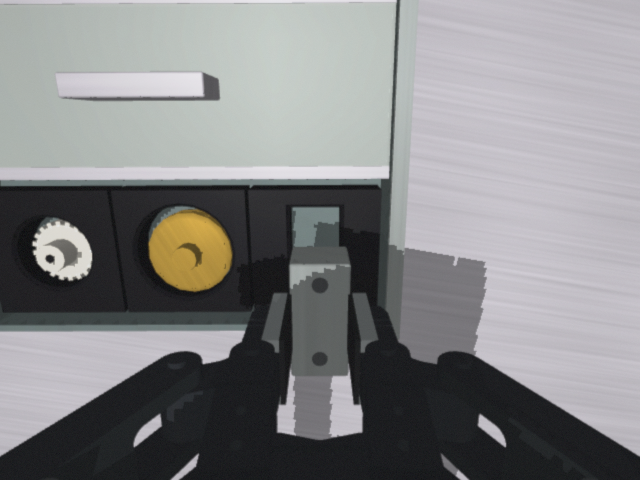

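The block is held level and square. The pocket mouth's back edge is at row 206, columns 287–344, and the block holes are at (320,285) and (320,359).

```bash
python3 - <<'E'
from h import *
s=observe(); R=s["tool_rot"];p=s["tcp_pos"]
b=ray("wrist",(315.5,206),.026,s); print("back mid",b, "centre guess",b[:2]-.028*np.array([.9857,.168]))
zt=p[2]+.0054
h=(ray("wrist",(320,285),zt,s)+ray("wrist",(320,359),zt,s))/2; print("block centre in tool",R.T@(h-p))
e=ray("wrist",(344,206),.026,s)-ray("wrist",(287,206),.026,s);print(np.linalg.norm(e))
E
```

```text
back mid [0.5186 0.0539 0.026 ] centre guess [0.491  0.0492]
block centre in tool [-0.0015 -0.0007 -0.0054]
0.03101391804051906
```

apply_moves:
  moves:
    - {"fingers": 0, "travel": [-0.1, -0.2, 2], "twist": 0}
    - {"fingers": 0, "travel": [0, 0, 2], "twist": 0}
    - {"fingers": 0, "travel": [0, 0, 1], "twist": 0}
    - {"fingers": 0, "travel": [0, 0, 0], "twist": 0}
    - {"fingers": 0, "travel": [0, 0, 0], "twist": 0}

```text
t: 22.7
tcp_pos: [0.4934, 0.0487, 0.054]
tool_rot: [[0.986, 0.166, 0.001], [0.166, -0.986, 0.0], [0.001, -0.0, -1.0]]
force: [0.0, -0.8, -0.9]
width: 0.0208
gripper_force: 39.5
```

```bash
python3 -c "
from h import *
s=observe();print(s['tcp_pos'],s['force'],s['width']); go(.4928,.0491,.028)"
```

```text
[0.4934 0.0487 0.054 ] [ 0.0041 -0.7629 -0.95  ] 0.02075023239678357
cm [-0.0555 -0.0449  2.6007]
```

apply_moves:
  moves:
    - {"fingers": 0, "travel": [0, 0, 0.8], "twist": 0}
    - {"fingers": 0, "travel": [0, 0, 0.5], "twist": 0}
    - {"fingers": 0, "travel": [0, 0, 0.4], "twist": 0}
    - {"fingers": 0, "travel": [0, 0, 0], "twist": 0}

```text
t: 23.1
tcp_pos: [0.4925, 0.0488, 0.0361]
tool_rot: [[0.986, 0.166, -0.001], [0.166, -0.986, -0.0], [-0.001, -0.0, -1.0]]
force: [-0.1, 0.1, -1.8]
width: 0.0204
gripper_force: 39.5
```

apply_moves:
  moves:
    - {"fingers": 0, "travel": [0, 0, 0.4], "twist": 0}
    - {"fingers": 0, "travel": [0, 0, 0.4], "twist": 0}
    - {"fingers": 0, "travel": [0, 0, 0], "twist": 0}
    - {"fingers": 0, "travel": [0, 0, 0], "twist": 0}

```text
t: 23.5
tcp_pos: [0.4929, 0.0488, 0.0286]
tool_rot: [[0.986, 0.166, -0.0], [0.166, -0.986, 0.0], [-0.0, -0.0, -1.0]]
force: [-0.2, -0.5, -1.0]
width: 0.0205
gripper_force: 39.5
```

apply_moves:
  moves:
    - {"fingers": 0, "travel": [0, 0, 0.15], "twist": 0}
    - {"fingers": 0.3, "travel": [0, 0, 0], "twist": 0}
    - {"fingers": 0.38, "travel": [0, 0, 0], "twist": 0}
    - {"fingers": 0.38, "travel": [0, 0, 0], "twist": 0}
    - {"fingers": 0.38, "travel": [0, 0, -1.5], "twist": 0}
    - {"fingers": 0.38, "travel": [0, 0, -4], "twist": 0}
    - {"fingers": 0.38, "travel": [0, 0, -4], "twist": 0}
    - {"fingers": 0.38, "travel": [0, 0, -1], "twist": -8.2}

```text
t: 24.3
tcp_pos: [0.4955, 0.0491, 0.1365]
tool_rot: [[0.951, 0.308, 0.009], [0.309, -0.951, 0.001], [0.008, 0.002, -1.0]]
force: [1.0, 0.8, -0.0]
width: 0.0325
gripper_force: 0.0
```

apply_moves:
  moves:
    - {"fingers": 0.5, "travel": [0, 0, 0], "twist": -8.2}
    - {"fingers": 0.5, "travel": [0, 0, 0], "twist": -8.2}
    - {"fingers": 0.5, "travel": [0, 0, 0], "twist": -8.2}
    - {"fingers": 0.5, "travel": [0, 0, 0], "twist": -8.2}
    - {"fingers": 0.5, "travel": [0, 0, 0], "twist": -8.2}
    - {"fingers": 0.5, "travel": [0, 0, 0], "twist": -8.2}
    - {"fingers": 0.5, "travel": [0, 0, 0], "twist": -8.2}
    - {"fingers": 0.5, "travel": [0, 0, 0], "twist": -8.2}

```text
t: 25.1
tcp_pos: [0.4929, 0.0488, 0.1323]
tool_rot: [[0.11, 0.994, 0.0], [0.994, -0.11, 0.0], [0.0, 0.0, -1.0]]
force: [0.6, -0.8, 0.1]
width: 0.0426
gripper_force: 0.0
```

apply_moves:
  moves:
    - {"fingers": 0.5, "travel": [0, 0, 0], "twist": -8.2}
    - {"fingers": 0.5, "travel": [0, 0, 0], "twist": -8}
    - {"fingers": 0.5, "travel": [2.6, 2.8, 0], "twist": 0}
    - {"fingers": 0.5, "travel": [2.6, 2.8, 0], "twist": 0}
    - {"fingers": 0.5, "travel": [2.5, 2.8, 0], "twist": 0}
    - {"fingers": 0.5, "travel": [0, 0, 0], "twist": 0}
    - {"fingers": 0.5, "travel": [0, 0, 0], "twist": 0}

```text
t: 25.8
tcp_pos: [0.5627, 0.139, 0.1318]
tool_rot: [[-0.167, 0.986, -0.001], [0.986, 0.167, -0.0], [-0.0, -0.001, -1.0]]
force: [-0.2, 0.6, -0.1]
width: 0.0423
gripper_force: 0.0
```

```bash
python3 - <<'E'
from h import *
s=observe(); im=snapshot("wrist"); cv2.imwrite("pics/w9.png",im[:,:,::-1]); print(s["tcp_pos"],s["width"],s["force"],np.degrees(np.arctan2(s["tool_rot"][1,1],s["tool_rot"][0,1])))
go(.564,.139,.051)
E
```

```text
[0.5627 0.139  0.1318] 0.04230824696193938 [-0.2033  0.6376 -0.103 ] 9.635742632882078
cm [0.0355 0.2051 8.0853]
```

View pics/w9.png

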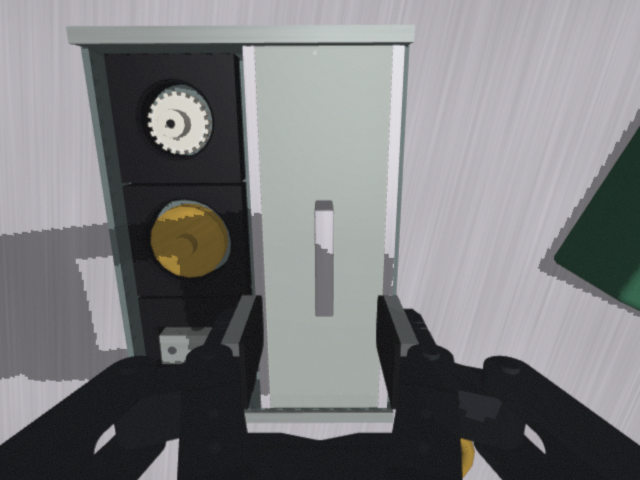

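All three parts appear to sit in their pockets, and the handle at (324,260) is between the fingers. That was my 11th picture, one over the limit of 10, so I'll view no more and rely on measurements. Now to grip the handle and close the cover.

apply_moves:
  moves:
    - {"fingers": 0.5, "travel": [0, 0.1, 3], "twist": 0}
    - {"fingers": 0.5, "travel": [0, 0, 3], "twist": 0}
    - {"fingers": 0.5, "travel": [0, 0, 1.8], "twist": 0}
    - {"fingers": 0.5, "travel": [0, 0, 0], "twist": 0}
    - {"fingers": 0, "travel": [0, 0, 0], "twist": 0}
    - {"fingers": 0, "travel": [0, 0, 0], "twist": 0}
    - {"fingers": 0, "travel": [0, 0, 0], "twist": 0}
    - {"fingers": 0, "travel": [0, 0, 0], "twist": 0}
  grip_force: 30

```text
t: 26.65
tcp_pos: [0.5649, 0.1387, 0.0558]
tool_rot: [[-0.167, 0.986, 0.003], [0.986, 0.167, 0.0], [-0.0, 0.003, -1.0]]
force: [0.4, -1.3, 5.7]
width: 0.0091
gripper_force: 34.7
```

apply_moves:
  moves:
    - {"fingers": 0, "travel": [0, -1, 0], "twist": 0}
    - {"fingers": 0, "travel": [0, -1.5, 0], "twist": 0}
    - {"fingers": 0, "travel": [0, -1.5, 0], "twist": 0}
    - {"fingers": 0, "travel": [0, -1.5, 0], "twist": 0}
    - {"fingers": 0, "travel": [0, -1.2, 0], "twist": 0}
    - {"fingers": 0, "travel": [0, -0.8, 0], "twist": 0}
    - {"fingers": 0, "travel": [0, 0, 0], "twist": 0}
    - {"fingers": 0, "travel": [0, 0, 0], "twist": 0}

```text
t: 27.45
tcp_pos: [0.4901, 0.1257, 0.0558]
tool_rot: [[-0.167, 0.986, 0.002], [0.986, 0.167, -0.001], [-0.001, 0.002, -1.0]]
force: [-1.5, -4.3, 10.2]
width: 0.0091
gripper_force: 35.2
```

apply_moves:
  moves:
    - {"fingers": 0, "travel": [0, -0.4, 0], "twist": 0}
    - {"fingers": 0, "travel": [0, -0.3, 0], "twist": 0}
    - {"fingers": 0, "travel": [0, 0, 0], "twist": 0}

```text
t: 27.75
tcp_pos: [0.484, 0.1247, 0.0558]
tool_rot: [[-0.167, 0.986, 0.004], [0.986, 0.167, -0.001], [-0.001, 0.004, -1.0]]
force: [1.6, -5.1, 8.7]
width: 0.0092
gripper_force: 35.0
```

apply_moves:
  moves:
    - {"fingers": 0, "travel": [0, -0.2, 0], "twist": 0}
    - {"fingers": 0, "travel": [0, -0.2, 0], "twist": 0}
    - {"fingers": 0, "travel": [0, 0, 0], "twist": 0}

```text
t: 28.05
tcp_pos: [0.4822, 0.1244, 0.0558]
tool_rot: [[-0.167, 0.986, 0.008], [0.986, 0.167, 0.0], [-0.001, 0.008, -1.0]]
force: [5.4, -4.2, 3.5]
width: 0.0088
gripper_force: 34.4
```

apply_moves:
  moves:
    - {"fingers": 0, "travel": [0, -0.3, 0], "twist": 0}
    - {"fingers": 0, "travel": [0, 0, 0], "twist": 0}
    - {"fingers": 0, "travel": [0, 0, 0], "twist": 0}

```text
t: 28.35
tcp_pos: [0.4822, 0.1244, 0.0559]
tool_rot: [[-0.167, 0.986, 0.014], [0.986, 0.167, 0.001], [-0.001, 0.014, -1.0]]
force: [12.1, -2.1, -1.7]
width: 0.009
gripper_force: 33.6
```

apply_moves:
  moves:
    - {"fingers": 0, "travel": [0, 0.3, 0], "twist": 0}
    - {"fingers": 0.5, "travel": [0, 0, 0], "twist": 0}
    - {"fingers": 0.5, "travel": [0, 0, 0], "twist": 0}
    - {"fingers": 0.5, "travel": [0, 0, 0], "twist": 0}
    - {"fingers": 0.5, "travel": [0, 0, -2], "twist": 0}
    - {"fingers": 0.5, "travel": [0, 0, -4], "twist": 0}
    - {"fingers": 0.5, "travel": [0, 0, -4], "twist": 0}
    - {"fingers": 0.5, "travel": [0, 0, 0], "twist": 0}

```text
t: 29.15
tcp_pos: [0.4819, 0.1255, 0.159]
tool_rot: [[-0.166, 0.986, 0.01], [0.986, 0.166, 0.003], [0.001, 0.01, -1.0]]
force: [1.5, 0.8, -0.7]
width: 0.0431
gripper_force: 0.0
```

```bash
python3 - <<'E'
from h import *
s=observe(); im=snapshot("wrist")
m=camera_model("wrist");T=m["T_tool_cam"]
print(s["tcp_pos"],s["force"],s["width"])
# handle top is expected at box x=-44: print a brightness profile across it in the wrist picture
C=np.array([.4822,.1244,.069])
c=T[:3,:3].T@(s["tool_rot"].T@(C-s["tcp_pos"])-T[:3,3]); q=m["camera_matrix"]@c; u,v=q[:2]/q[2]; print(u,v)
g=cv2.cvtColor(im,cv2.COLOR_RGB2GRAY); print(g[int(v)-15,int(u)-30:int(u)+30])
# bystanders: compare top view to the first one around vsi and bourdon
a=cv2.imread("pics/top0.png"); b=snapshot("top")[:,:,::-1]; d=cv2.absdiff(a,b).max(2)
for n,(x0,x1,y0,y1) in {"vsi":(450,530,200,280),"bourdon":(295,342,175,222)}.items(): print(n,(d[y0:y1,x0:x1]>40).sum())
E
```

```text
[0.4819 0.1255 0.159 ] [ 1.5037  0.8407 -0.6656] 0.04306723431150568
319.8712523525174 249.19619807346803
[155 154 154 153 154 154 154 153 153 154 155 153 154 153 151 154 154 154
 155 154 148 131 157 166 169 170 169 170 173 176 178 178 178 177 177 176
 170 151 154 152 154 155 153 154 155 155 154 155 154 155 155 155 155 155
 155 154 153 153 154 151]
vsi 0
bourdon 0
```

```bash
python3 -c "
from workcell import *
print(finish_job())"
```

```text
the job is handed in; nothing more can be done
None
```

The job is handed in at about 29 s: all three parts are in their own pockets, the cover is shut against its stop, and the indicator and bourdon tube have not moved; I viewed 11 pictures, one over the limit of 10.

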